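Dial a two-figure code into the decade box

TASK

On the electronics bench, dial the code three-two into the wide grey box that has two dials. First turn its large dial until the pointer is at the three-dot mark, then turn its small dial to the two-dot mark, one dial at a time; leave the dial of the narrow one-dial box as it is, and let go at the end.

Things in the scene. Friction and masses are not known exactly. Their poses are not given: they have to be found in the camera images.
- decade_box: The wide box: fixed grey case, aluminium top, 150 mm (its x, away from the robot) by 260 mm (its y), 60 mm high, turned up to 20 degrees; origin under its centre. Large dial towards its left (+y) end, small dial 125 mm to the right of it. Clusters of one to four black dots are printed clockwise round each dial's far side, 45 degrees apart.
- large_dial (a joint): Angle (rad) of the large dial, a black disc (skirt) 68 mm across, 8 mm thick, with a grip bar across it and a white line at the pointer end. 0 = pointer at one dot (leftmost, end stop), 0.785 two dots, 1.571 three, 2.356 four (end stop); grows turning clockwise seen from above (the yaw of the dial falls by as much). Light friction (0.06 N m), no clicks; stays where left.
- large_dial_grip (a point): Point on the large dial's vertical axis, in its grip bar, at pinching height: 34 mm above the panel, 26 mm above the skirt's top, 14 mm below the bar's top. Upright bar 52 mm long, 14 mm thick, 40 mm tall, pinched from above across the 14 mm and turned about this point. Its x axis runs along the bar to the pointer (white-line) end, z up.
- small_dial (a joint): Angle (rad) of the small dial, shaped like the large one, skirt 48 mm across. 0 = pointer at one dot (leftmost, end stop), 0.785 two dots, 1.571 three, 2.356 four (end stop); grows turning clockwise seen from above (the yaw of the dial falls by as much). Light friction (0.06 N m), no clicks; stays where left.
- small_dial_grip (a point): Point on the small dial's vertical axis, in its grip bar, at pinching height: 34 mm above the panel, 26 mm above the skirt's top, 14 mm below the bar's top. Upright bar 38 mm long, 14 mm thick, 40 mm tall, pinched from above across the 14 mm and turned about this point. Its x axis runs along the bar to the pointer (white-line) end, z up.
- single_dial_nose (a point): Bystander, not to be turned: pointer end, on the skirt rim, of the only dial of the narrow box (fixed grey case 130 x 120 mm, 60 mm high, to the left or right of the wide box). Dial of the same style, skirt 58 mm across, bar top 108 mm above the bench. This point is 29 mm from that dial's axis, 68 mm above the bench; x points outwards from the axis.

How it is judged (in metres and radians):
On the way, in this order (a step that is already met when the one before it is completed fails the run):
1. the large dial is at three dots (value of joint large_dial between 1.371 and 1.771 rad), for 0.2 s.
2. then the small dial is at two dots, the large one still at three (all of step 1 and value of joint small_dial between 0.585 and 0.985 rad), for 0.2 s.
At the end, for the whole second after the job is handed in: The large dial's pointer is within 0.2 rad (11 degrees) of the three-dot mark (1.571) and the small dial's within 0.2 rad of the two-dot mark (0.785), both at rest and released (all of step 2 and velocity of joint large_dial between -0.05 and 0.05 rad/s and velocity of joint small_dial between -0.05 and 0.05 rad/s); the robot touches nothing.
It fails at once if the dial of the narrow box is turned (its pointer end moves more than 8 mm) (distance of single_dial_nose from where it was at the start of the episode above 0.008 m).
It also fails if it takes over 48 s, if anything falls off the work surface, if the arm or the gripper's body presses on something with over 40 N, if the wrist force passes 120 N, or if a joint passes its speed limit or range.

ROBOT

A 6-joint arm with a two-finger parallel gripper is mounted at the origin on the work surface. World frame = base frame: x ahead of the robot, y to its left, z up, the work surface at z = 0. Lengths are in mm, angles in rad, forces in N, time in s.
With the tool pointing down it reaches from about 275 to 750 mm from the base axis. Payload 10.2 kg.
Tool frame: the origin (TCP) lies at the very end of the fingers, on their centre line; the grasp point (between the pads) lies 19 mm behind it; z points along the fingers, y is the direction in which the jaws open and shut (so a half turn about z gives the same grasp; the last joint's range is limited). The gripper opens to 85 mm and grips with 20 to 120 N. Pads are 22 mm wide; open, the fingers measure 114 mm over their backs; the gripper's body (76 mm by 85 mm) begins 54 mm behind the grasp point. The pads swing forward as they close: fully open they stand 13 mm farther back than shut.
Start: joints at [-1.465, 0.313, 1.498, -0, 1.331, -0.223], TCP at [169.514, -496.887, 231.294] pointing down, gripper open.
Joint ranges: [-2.94, 2.94], [-0.97, 2.17], [0.19, 2.56], [-1.23, 4.37], [0.02, 3.11], [-2.88, 2.88]. Speed limits (rad/s): [2.39, 2.39, 3.01, 3.14, 3.14, 3.14].

INTERFACE

Orientations are given as a unit quaternion [w, x, y, z].
In Python, from rig import sensors, imaging, ctrl gives the robot as it stands.
- The arm moves only by the shell command python3 -m creep 'ROWS' [FORCE]. ROWS is JSON, a list of rows, each an object with "grip": the finger opening in mm, from 0 to 85.4; "linear": the shift along the tool's x, y, z in mm, a list of three; "rot": the turn, a rotation vector about the tool's x, y, z in rad, a list of three. A call has 1 to 12 rows; each row shifts and turns the commanded pose from where the row before left it, along the tool's axes as they then stand; what a row does not reach is not made up. A row lasts 1/12 s, in which the tool goes at most 41.7 mm and 7.16 degrees, less where a joint would pass 70% of its speed; a pose out of reach is approached as far as the arm can. A call with a gripper value outside its range is refused whole. The fingers move at their own pace and stop on an object; FORCE is the grip in N (left out, the last holds). Time passes only in rows, so rows that do not move let the fingers close. It gives the time, the measured TCP pose, the force and the opening at its end, in the units of the state.
- sensors.sense(): the state, without advancing time (a new reading comes with each control period).
- imaging.capture(name): name is "scene" or "side" or "wrist"; returns (picture, depth): 384x512x3 uint8, red, green, blue; 384x512 float32, mm along the optical axis (not along the pixel's ray), 0 where there is no reading.
- imaging.camera_params(name): a dict with "intrinsics" (3x3 intrinsics, pixels), "R" (3x3) and "t" (3): a world point X has camera coordinates R X + t. Camera axes: x right, y down, z forward; pixel columns grow to the right and rows downward; lengths in mm; the calibration is good to about 2 mm. A picture is of the moment at which its call begins: read the wrist's pose just before it. camera_params takes no time and is no camera call; for the wrist camera it gives the pose at the moment of the call.
- ctrl.finish_job(): hands the job in, once; it reports no verdict.
The state is a dict: "time_s": time; "joints": joint angles; "dq": joint speeds; "tau": joint torques, N m; "eef_pos": TCP position; "ee_rot": TCP orientation; "force": force on the tool from outside, world axes, zero at the start; "wrist_torque": the same for the moment, N m; "grip_width": opening from 0.0 (shut) to 1.0 (fully open).
Only numpy, scipy, OpenCV 4.12 (cv2) and the standard library are available. Lean on these libraries where they do the work, as an engineer would, in place of code of your own. Each camera call takes 0.05 s, during which the arm holds its last target.

## Working session

There is one attempt and no reset: what is moved stays moved. The work goes in short steps, Python scripts to look and compute and a shell command to move; the robot and the scene stay as the last step left them, time stands still between calls to the robot, and variables do not carry over. Pictures are saved under pics/ and viewed, and the job is handed in when it is done.

```bash
ls; mkdir -p pics; python3 - <<'E'
from rig import sensors, imaging, ctrl
import cv2,json,numpy as np
s=sensors.sense();print(s)
for n in ["scene","side","wrist"]:
    p=imaging.camera_params(n)
    im,d=imaging.capture(n)
    cv2.imwrite(f"pics/{n}0.png",im[:,:,::-1]); np.savez(f"{n}0.npz",im=im,d=d,K=p["intrinsics"],R=p["R"],t=p["t"])
    print(n,(-np.array(p["R"]).T@np.array(p["t"])).round(), np.array(p["intrinsics"])[0])
E
```

```text
pics
{'time_s': 0.0, 'joints': array([-1.46539654e+00,  3.13441083e-01,  1.49847581e+00,  3.27703725e-05,
        1.33101713e+00, -2.23401040e-01]), 'dq': array([ 6.84535157e-04,  2.38336338e-05, -4.39677962e-04, -9.71662655e-04,
        3.56882727e-05,  1.65543969e-03]), 'tau': array([ 1.00946470e-04, -4.12269688e+01, -2.59741491e+01, -1.97721674e-04,
        4.13898902e-03, -2.40404825e-05]), 'eef_pos': array([ 169.4931314 , -496.59751122,  230.72507025]), 'ee_rot': array([-6.68580962e-04,  9.86517078e-01,  1.63656973e-01,  5.54340693e-05]), 'force': array([-0.0061708, -0.3979282,  1.0104411]), 'wrist_torque': array([-0.02775706,  0.002367  , -0.02097506]), 'grip_width': 0.997059015218491}
scene [ 978. -511.  521.] [450.71482868   0.         253.72438617]
side [ 229. -348.  551.] [402.06091278   0.         257.25527724]
wrist [ 235. -474.  374.] [331.99000819   0.         255.98242715]
```

View pics/scene0.png

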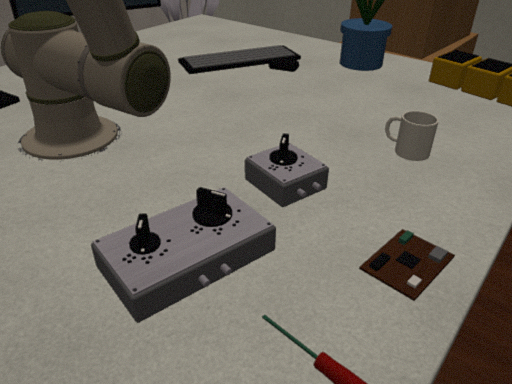

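View pics/side0.png

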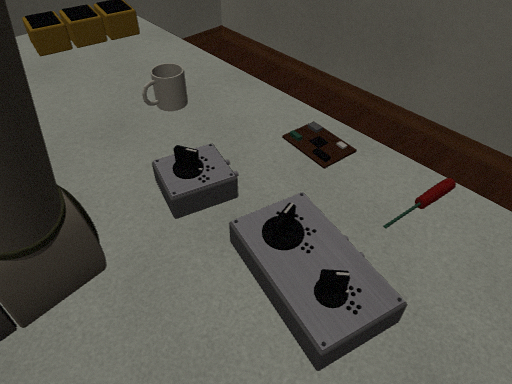

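View pics/wrist0.png

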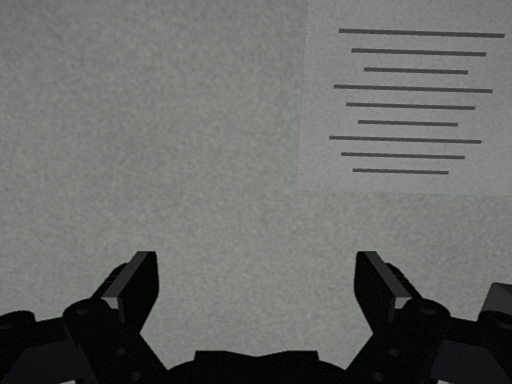

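The scene picture shows the wide box around (185,245): large dial at about (213,212), small dial at (144,242). In the side picture the large dial is at (284,232) and the small one at (332,290), with the narrow box to the left (+y). I'll zoom in.

```bash
python3 - <<'E'
import cv2,numpy as np
a=np.load("side0.npz")["im"][190:365,220:410,::-1]; cv2.imwrite("pics/side0z.png",cv2.convertScaleAbs(cv2.resize(a,None,fx=4,fy=3.4,interpolation=cv2.INTER_CUBIC)[:600],alpha=1.6))
a=np.load("scene0.npz")["im"][180:315,85:285,::-1]; cv2.imwrite("pics/scene0z.png",cv2.convertScaleAbs(cv2.resize(a,None,fx=4,fy=4,interpolation=cv2.INTER_CUBIC),alpha=1.6))
E
```

```text
(no output)
```

View pics/side0z.png

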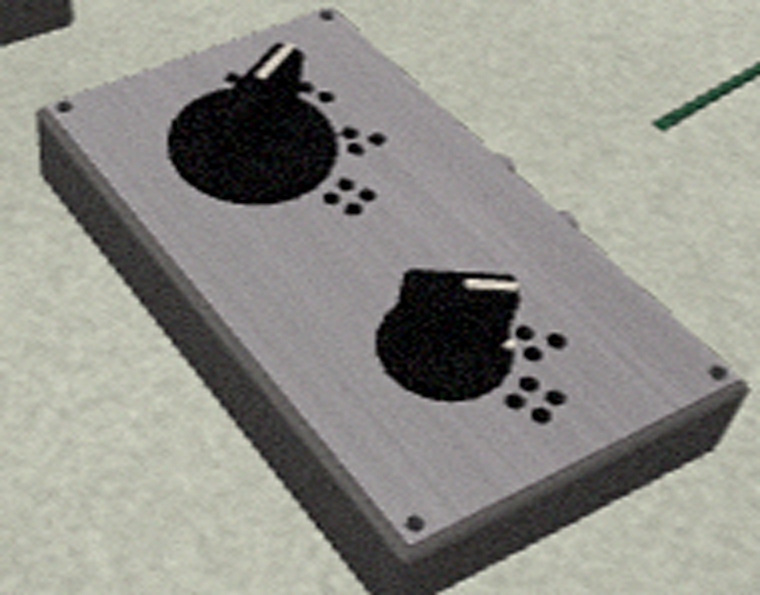

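View pics/scene0z.png

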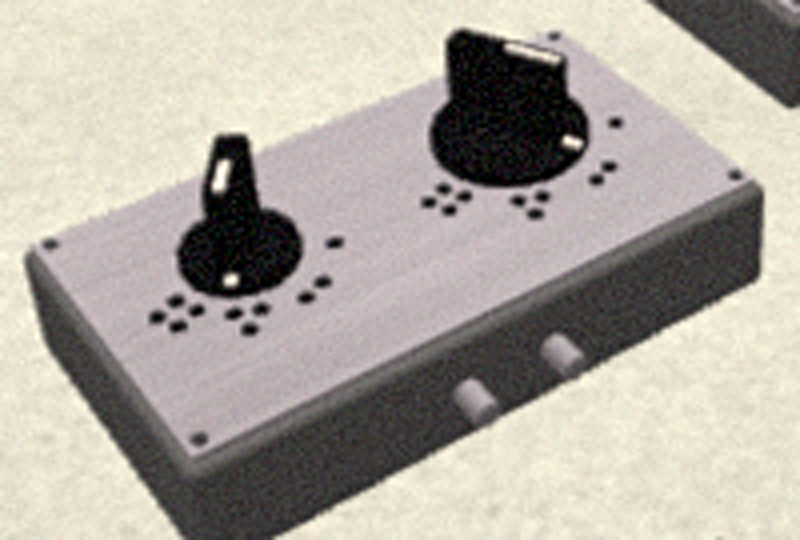

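```bash
cat > h.py <<'E'
import numpy as np
def cast(n,uv,z):
    a=np.load(n+".npz");K,R,t=a["K"],a["R"],a["t"];uv=np.atleast_2d(np.array(uv,float))
    r=np.c_[uv,np.ones(len(uv))]@np.linalg.inv(K).T@R; c=-R.T@t
    return (c+r*((z-c[2])/r[:,2])[:,None])[:,:2]
def S(p): return (np.array(p,float)+.5)/[4,3.4]-.5+[220,190]
def C(p): return (np.array(p,float)+.5)/4-.5+[85,180]
E
python3 - <<'E'
from h import *
from scipy.optimize import least_squares
ss=cast("side0",S([(64,107),(327,15),(718,372),(415,523)]),60)   # NL, FL, FR, NR
sc=cast("scene0",C([(554,36),(735,175),(199,438),(50,244)]),60)
for x in (ss,sc):
    print(x.round(1).tolist(), x.mean(0).round(1)); 
    for v in (x[0]-x[3],x[1]-x[2]): print(np.degrees(np.arctan2(v[1],v[0]))-90,np.hypot(*v))
    v=x[1]-x[0]+x[2]-x[3];print(np.degrees(np.arctan2(v[1],v[0])))
L=cast("scene0",C([(616,122),(603,173),(532,203),(447,199)]),60)
M=cast("scene0",C([(335,242),(314,290),(249,314),(177,313)]),60)
th=np.radians([67.5,22.5,-22.5,-67.5])
def f(p,d): return (p[:2]+p[2]*np.c_[np.cos(th+p[3]),np.sin(th+p[3])]-d).ravel()
for d in (L,M):
    r=least_squares(f,[*d.mean(0)-[40,0],45,0],args=(d,)); print("dial c,r,yaw",r.x.round(1),np.degrees(r.x[3]),abs(r.fun).max())
for n,p in (("side0",S),("scene0",C)):
    for nm,l in (("L",[(261,76),(291,48)] if n=="side0" else [(506,47),(562,60)]),("S",[(467,284),(518,286)] if n=="side0" else [(227,160),(217,193)])):
        x=cast(n,p(l),108);v=x[1]-x[0];print(n,nm,x.round(1).tolist(),np.degrees(np.arctan2(v[1],v[0])))
print("skirt marks", cast("scene0",C([(572,142),(232,280)]),68), cast("side0",S([(508,344)]),68))
E
```

```text
[[512.0, -4.2], [639.0, -34.5], [582.5, -268.0], [456.1, -237.5]] [ 547.4 -136. ]
-13.470484865032361 239.8807575290892
-13.591473616220654 240.26671636199387
-13.49545346573908
[[511.0, -2.4], [637.4, -32.9], [580.7, -266.0], [454.6, -235.7]] [ 545.9 -134.3]
-13.603073996325534 240.07082080211782
-13.67074171502773 239.89876778283752
-13.564678880883262
dial c,r,yaw [ 5.484e+02 -7.270e+01  4.580e+01 -2.000e-01] -13.743797169926829 1.0055348713710828
dial c,r,yaw [ 5.189e+02 -1.940e+02  3.550e+01 -2.000e-01] -14.288268977892857 1.462843806320052
side0 L [[551.3, -74.6], [572.6, -70.3]] 11.392178697953907
side0 S [[521.0, -197.8], [532.6, -209.9]] -46.108923741283405
scene0 L [[549.7, -73.6], [573.6, -66.3]] 16.937482589615957
scene0 S [[519.8, -194.1], [532.2, -209.2]] -50.6872733355731
skirt marks [[ 577.28060804  -65.90212573]
 [ 534.07214996 -210.51670789]] [[ 534.61660775 -212.35023325]]
```

```bash
python3 -m creep '[{"grip":60,"linear":[31,-17.4,0],"rot":[0,0,0]},{"grip":60,"linear":[31,-17.4,0],"rot":[0,0,0]},{"grip":60,"linear":[31,-17.4,0],"rot":[0,0,0]},{"grip":60,"linear":[31,-17.4,0],"rot":[0,0,0]},{"grip":60,"linear":[31,-17.4,0],"rot":[0,0,0]},{"grip":60,"linear":[31,-17.4,0],"rot":[0,0,0]},{"grip":60,"linear":[31,-17.4,0],"rot":[0,0,0]},{"grip":60,"linear":[31,-17.4,0],"rot":[0,0,0]},{"grip":60,"linear":[31,-17.4,0],"rot":[0,0,0]},{"grip":60,"linear":[31,-17.4,0],"rot":[0,0,0]},{"grip":60,"linear":[31,-17.4,0],"rot":[0,0,0]},{"grip":60,"linear":[31,-17.4,0],"rot":[0,0,0]}]' 40
python3 -m creep '[{"grip":60,"linear":[25,-14,0],"rot":[0,0,0.028]},{"grip":60,"linear":[25,-14,0],"rot":[0,0,0.028]},{"grip":60,"linear":[0,0,0],"rot":[0,0,0.028]},{"grip":60,"linear":[0,0,0],"rot":[0,0,0]},{"grip":60,"linear":[0,0,0],"rot":[0,0,0]}]'
cat >> h.py <<'E'
def shot(names,k):
    from rig import imaging
    import cv2
    for n in names:
        p=imaging.camera_params(n); im,d=imaging.capture(n)
        cv2.imwrite(f"pics/{n}{k}.png",cv2.convertScaleAbs(im[:,:,::-1],alpha=1.4)); np.savez(f"{n}{k}.npz",im=im,d=d,K=p["intrinsics"],R=p["R"],t=p["t"])
def to(tx,ty,tz=None,yaw=None):
    """tool-frame move to world target"""
    from rig import sensors
    from scipy.spatial.transform import Rotation as Ro
    s=sensors.sense();q=s["ee_rot"];R=Ro.from_quat([q[1],q[2],q[3],q[0]]);m=R.as_matrix()
    p=s["eef_pos"];g=np.array([tx,ty,p[2] if tz is None else tz])
    y=np.arctan2(m[1,0],m[0,0]);print("t",s["time_s"],"pos",p.round(1),"yaw",np.degrees(y).round(2),"tilt",np.degrees(np.arccos(-m[2,2])).round(2))
    print("tool move",(m.T@(g-p)).round(1), "rotz", None if yaw is None else round(y-np.radians(yaw),3),"j",s["joints"].round(2),"F",s["force"].round(1),"g",s["grip_width"])
E
python3 - <<'E'
from h import *
to(549,-73.5,yaw=14); shot(["wrist"],1)
print("narrow dial",cast("scene0",[(283,157)],68))
E
```

```text
time_s: 1.15
eef_pos: [455.0, -177.5, 231.2]
ee_rot: [-0.0, 0.987, 0.164, -0.0]
force: [-0.3, -0.9, 0.4]
grip_width: 0.702
time_s: 1.57
eef_pos: [492.8, -137.0, 231.0]
ee_rot: [-0.0, 0.992, 0.123, -0.0]
force: [-0.2, -1.0, -0.8]
grip_width: 0.708
t 1.5667 pos [ 492.8 -137.   231. ] yaw 14.09 tilt 0.04
tool move [ 69.9 -48.   -0. ] rotz 0.002 j [-0.5   0.28  1.54 -0.    1.32  0.82] F [-0.2 -1.  -0.8] g 0.7075878500494874
narrow dial [[537.16275675 150.86275789]]
```

View pics/wrist1.png

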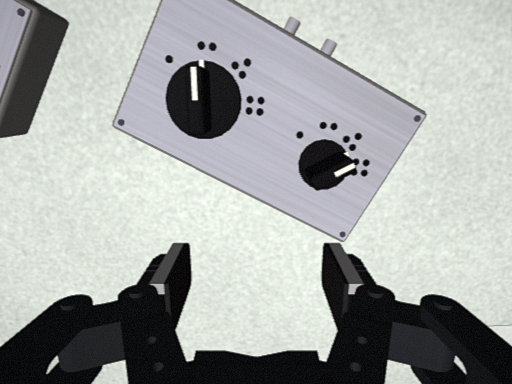

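The wrist view shows the large dial at about (204,99), pointing just clockwise of one dot toward two dots. The small dial is at (324,164), near three dots. I'll zoom in to refine this.

```bash
python3 - <<'E'
import cv2,numpy as np
a=np.load("wrist1.npz")["im"][30:210,150:390,::-1]; cv2.imwrite("pics/w1z.png",cv2.convertScaleAbs(cv2.resize(a,None,fx=3.3333,fy=3.3333,interpolation=cv2.INTER_CUBIC),alpha=1.6))
E
```

```text
(no output)
```

View pics/w1z.png

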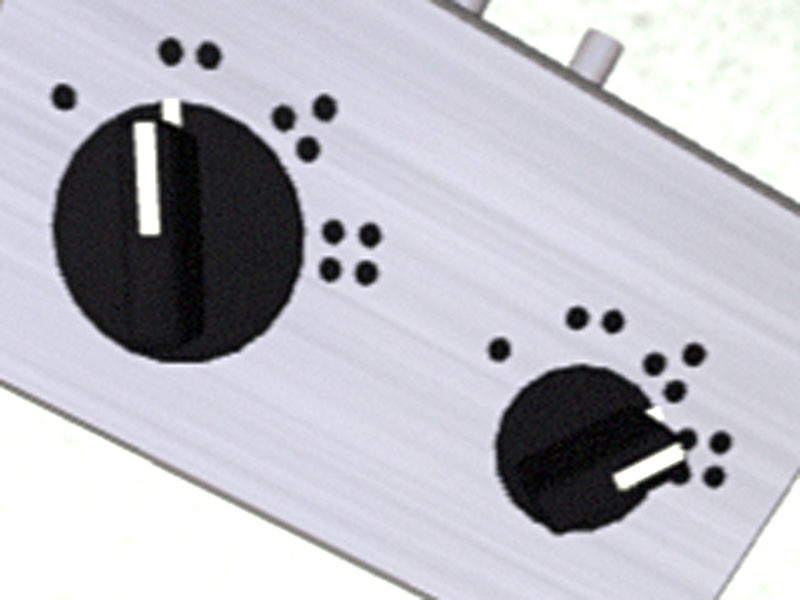

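```bash
python3 - <<'E'
from h import *
from scipy.optimize import least_squares
Z=lambda p:(np.array(p,float)+.5)/3.3333-.5+[150,30]
c=cast("wrist1",Z([(180,231),(580,449)]),68);print("centres",c)
v=c[0]-c[1];print(np.hypot(*v),np.degrees(np.arctan2(v[1],v[0]))-90)
for l in ([(150,235),(145,122)],[(616,485),(683,453)]):
    x=cast("wrist1",Z(l),108);v=x[1]-x[0];print("line",x.round(1).tolist(),np.degrees(np.arctan2(v[1],v[0])))
m=cast("wrist1",Z([(173,112),(655,413)]),68)-c;print("marks",np.degrees(np.arctan2(m[:,1],m[:,0])))
th=np.radians([67.5,22.5,-22.5,-67.5])
def f(p,d): return (p[:2]+p[2]*np.c_[np.cos(th+p[3]),np.sin(th+p[3])]-d).ravel()
for d in ([(64,97),(190,54),(305,125),(350,252)],[(499,349),(595,320),(675,370),(699,457)]):
    d=cast("wrist1",Z(d),60)
    r=least_squares(f,[*d.mean(0)-[40,0],45,0],args=(d,)); print("dial c,r",r.x.round(1),np.degrees(r.x[3]),abs(r.fun).max())
to(549,-73.5,yaw=14)
E
```

```text
centres [[ 548.24970537  -75.22891589]
 [ 517.91182047 -195.87668359]]
124.40366196748045 -14.114856957024315
line [[547.3, -74.5], [571.0, -68.7]] 13.716359402175208
line [[517.0, -197.3], [528.6, -210.7]] -49.114246857853324
marks [ 15.02689157 -49.32481309]
dial c,r [ 5.465e+02 -7.450e+01  4.580e+01 -2.000e-01] -13.789576798452188 0.8939732873690218
dial c,r [ 5.171e+02 -1.962e+02  3.570e+01 -2.000e-01] -13.988663112413226 0.8905669227813178
t 1.6167 pos [ 492.7 -137.4  231.2] yaw 14.05 tilt 0.02
tool move [ 70.1 -48.3  -0. ] rotz 0.001 j [-0.5   0.28  1.54 -0.    1.32  0.82] F [0.6 0.2 0.1] g 0.7034496400936238
```

```bash
python3 -m creep '[{"grip":50,"linear":[23,-15.8,0],"rot":[0,0,0]},{"grip":50,"linear":[23,-15.8,0],"rot":[0,0,0]},{"grip":50,"linear":[23.2,-15.9,0],"rot":[0,0,0]},{"grip":50,"linear":[0,0,25],"rot":[0,0,0]},{"grip":50,"linear":[0,0,25],"rot":[0,0,0]},{"grip":50,"linear":[0,0,25],"rot":[0,0,0]},{"grip":50,"linear":[0,0,0],"rot":[0,0,0]},{"grip":50,"linear":[0,0,0],"rot":[0,0,0]},{"grip":50,"linear":[0,0,0],"rot":[0,0,0]}]'
python3 - <<'E'
from h import *
to(548.3,-74.5,77,yaw=14.2); shot(["wrist"],2)
E
```

```text
time_s: 2.37
eef_pos: [549.2, -75.0, 158.0]
ee_rot: [0.001, 0.993, 0.122, 0.001]
force: [-0.8, -0.3, 0.2]
grip_width: 0.585
t 2.3667 pos [549.2 -75.  158. ] yaw 13.99 tilt 0.13
tool move [-0.9 -0.8 81. ] rotz -0.004 j [-0.35  0.44  1.51  0.    1.18  0.98] F [-0.8 -0.3  0.2] g 0.5849176864360247
```

View pics/wrist2.png

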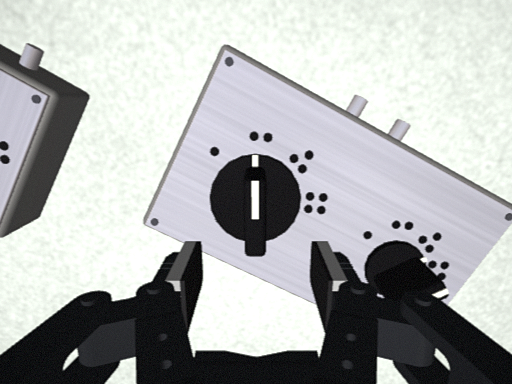

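Bar is vertical at column 256, centred between the fingers. Descending and pinching.

```bash
python3 -m creep '[{"grip":50,"linear":[-0.5,-0.5,20],"rot":[0,0,0]},{"grip":50,"linear":[-0.4,-0.3,20],"rot":[0,0,0]},{"grip":50,"linear":[0,0,20],"rot":[0,0,0]},{"grip":50,"linear":[0,0,12],"rot":[0,0,0]},{"grip":50,"linear":[0,0,8],"rot":[0,0,0]},{"grip":50,"linear":[0,0,0],"rot":[0,0,0]},{"grip":50,"linear":[0,0,0],"rot":[0,0,0]}]'
python3 -m creep '[{"grip":8,"linear":[0,0,0],"rot":[0,0,0]},{"grip":8,"linear":[0,0,0],"rot":[0,0,0]},{"grip":8,"linear":[0,0,0],"rot":[0,0,0]},{"grip":8,"linear":[0,0,0],"rot":[0,0,0]},{"grip":8,"linear":[0,0,0],"rot":[0,0,0]},{"grip":8,"linear":[0,0,0],"rot":[0,0,0]},{"grip":8,"linear":[0,0,0],"rot":[0,0,0]},{"grip":8,"linear":[0,0,0],"rot":[0,0,0]}]' 40
python3 - <<'E'
from h import *
to(548.3,-74.5,77,yaw=-36.2); 
E
```

```text
time_s: 3.0
eef_pos: [548.2, -73.9, 77.4]
ee_rot: [0.0, 0.993, 0.122, 0.001]
force: [0.6, 0.7, -0.1]
grip_width: 0.583
time_s: 3.67
eef_pos: [548.2, -74.3, 77.3]
ee_rot: [0.001, 0.993, 0.122, 0.001]
force: [-0.5, -4.7, 5.5]
grip_width: 0.158
t 3.6667 pos [548.2 -74.3  77.3] yaw 14.03 tilt 0.13
tool move [0.1 0.2 0.3] rotz 0.877 j [-0.35  0.54  1.6  -0.    1.    0.98] F [-0.5 -4.7  5.5] g 0.1584064198183491
```

Gripped at 13.5 mm. Now turning +0.88 rad.

```bash
python3 -m creep '[{"grip":8,"linear":[0,0,0],"rot":[0,0,0.08]},{"grip":8,"linear":[0,0,0],"rot":[0,0,0.08]},{"grip":8,"linear":[0,0,0],"rot":[0,0,0.08]},{"grip":8,"linear":[0,0,0],"rot":[0,0,0.08]},{"grip":8,"linear":[0,0,0],"rot":[0,0,0.08]},{"grip":8,"linear":[0,0,0],"rot":[0,0,0.08]},{"grip":8,"linear":[0,0,0],"rot":[0,0,0.08]},{"grip":8,"linear":[0,0,0],"rot":[0,0,0.08]},{"grip":8,"linear":[0,0,0],"rot":[0,0,0.08]},{"grip":8,"linear":[0,0,0],"rot":[0,0,0.08]},{"grip":8,"linear":[0,0,0],"rot":[0,0,0.08]}]'
python3 -m creep '[{"grip":8,"linear":[0,0,0],"rot":[0,0,0]},{"grip":8,"linear":[0,0,0],"rot":[0,0,0]},{"grip":8,"linear":[0,0,0],"rot":[0,0,0]},{"grip":8,"linear":[0,0,0],"rot":[0,0,0]}]'
python3 - <<'E'
from h import *
to(548.3,-74.5,77,yaw=-36.2); shot(["side","wrist"],3)
E
```

```text
time_s: 4.58
eef_pos: [548.3, -74.0, 77.3]
ee_rot: [0.0, 0.949, -0.314, 0.001]
force: [-0.1, -1.7, 5.2]
grip_width: 0.155
time_s: 4.92
eef_pos: [548.3, -74.0, 77.3]
ee_rot: [0.0, 0.95, -0.312, 0.001]
force: [-0.1, -1.8, 5.6]
grip_width: 0.155
t 4.9167 pos [548.3 -74.   77.3] yaw -36.41 tilt 0.14
tool move [0.3 0.4 0.3] rotz -0.004 j [-0.35  0.54  1.6  -0.    1.    1.86] F [-0.1 -1.8  5.6] g 0.15498812122069974
```

View pics/wrist3.png

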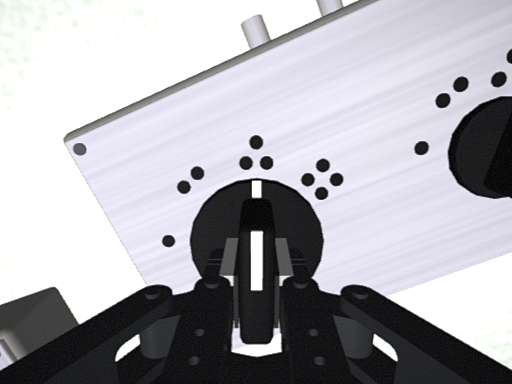

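The white line at (256,190) points at the three-dot cluster (256,155). Releasing, lifting, and moving over the small dial.

```bash
python3 -m creep '[{"grip":45,"linear":[0,0,0],"rot":[0,0,0]},{"grip":45,"linear":[0,0,0],"rot":[0,0,0]},{"grip":45,"linear":[0,0,0],"rot":[0,0,0]},{"grip":45,"linear":[0,0,0],"rot":[0,0,0]},{"grip":45,"linear":[0,0,0],"rot":[0,0,0]},{"grip":45,"linear":[0,0,0],"rot":[0,0,0]},{"grip":45,"linear":[0,0,-20],"rot":[0,0,0]},{"grip":45,"linear":[0,0,-20],"rot":[0,0,0]},{"grip":45,"linear":[0,0,-20],"rot":[0,0,0]},{"grip":45,"linear":[0,0,-20],"rot":[0,0,0]},{"grip":45,"linear":[0,0,0],"rot":[0,0,0]}]'
python3 -m creep '[{"grip":45,"linear":[9.6,23.1,0],"rot":[0,0,0]},{"grip":45,"linear":[9.6,23.1,0],"rot":[0,0,0]},{"grip":45,"linear":[9.6,23.1,0],"rot":[0,0,0]},{"grip":45,"linear":[9.6,23.1,0],"rot":[0,0,0]},{"grip":45,"linear":[9.5,23.2,0],"rot":[0,0,0]},{"grip":45,"linear":[0,0,0],"rot":[0,0,0.11]},{"grip":45,"linear":[0,0,0],"rot":[0,0,0.11]},{"grip":45,"linear":[0,0,0],"rot":[0,0,0]},{"grip":45,"linear":[0,0,0],"rot":[0,0,0]},{"grip":45,"linear":[0,0,0],"rot":[0,0,0]}]'
python3 - <<'E'
from h import *
to(518.3,-195.5,77,yaw=-49); shot(["wrist"],4)
E
```

```text
time_s: 5.93
eef_pos: [549.1, -74.1, 160.1]
ee_rot: [0.0, 0.95, -0.312, 0.003]
force: [0.5, 0.5, 1.7]
grip_width: 0.524
time_s: 6.77
eef_pos: [517.5, -194.8, 156.0]
ee_rot: [-0.0, 0.911, -0.413, -0.0]
force: [0.5, -0.3, -0.4]
grip_width: 0.529
t 6.7667 pos [ 517.5 -194.8  156. ] yaw -48.8 tilt 0.03
tool move [ 1.1 -0.1 79. ] rotz 0.004 j [-0.57  0.44  1.52  0.    1.18  1.85] F [ 0.5 -0.3 -0.4] g 0.5286355090928527
```

View pics/wrist4.png

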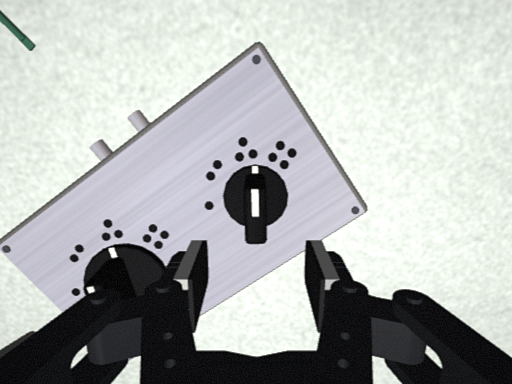

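The small bar is centred at column 256 and the large dial's pointer is on three dots. Descending and pinching.

```bash
python3 -m creep '[{"grip":45,"linear":[0.5,0,20],"rot":[0,0,0]},{"grip":45,"linear":[0.5,0,20],"rot":[0,0,0]},{"grip":45,"linear":[0,0,20],"rot":[0,0,0]},{"grip":45,"linear":[0,0,12],"rot":[0,0,0]},{"grip":45,"linear":[0,0,7],"rot":[0,0,0]},{"grip":45,"linear":[0,0,0],"rot":[0,0,0]},{"grip":45,"linear":[0,0,0],"rot":[0,0,0]}]'
python3 -m creep '[{"grip":8,"linear":[0,0,0],"rot":[0,0,0]},{"grip":8,"linear":[0,0,0],"rot":[0,0,0]},{"grip":8,"linear":[0,0,0],"rot":[0,0,0]},{"grip":8,"linear":[0,0,0],"rot":[0,0,0]},{"grip":8,"linear":[0,0,0],"rot":[0,0,0]},{"grip":8,"linear":[0,0,0],"rot":[0,0,0]},{"grip":8,"linear":[0,0,0],"rot":[0,0,0]},{"grip":8,"linear":[0,0,0],"rot":[0,0,0]}]' 40
python3 - <<'E'
from h import *
to(518.3,-195.5,77,yaw=8.8)
E
```

```text
time_s: 7.4
eef_pos: [518.5, -195.9, 77.7]
ee_rot: [0.0, 0.91, -0.414, 0.0]
force: [0.1, 0.1, 0.4]
grip_width: 0.53
time_s: 8.07
eef_pos: [519.0, -195.8, 78.3]
ee_rot: [-0.0, 0.91, -0.415, 0.001]
force: [2.5, 3.6, 6.0]
grip_width: 0.155
t 8.0667 pos [ 519.  -195.8   78.3] yaw -49.0 tilt 0.13
tool move [-0.6  0.3  1.3] rotz -1.009 j [-0.57  0.54  1.59  0.    1.01  1.85] F [2.5 3.6 6. ] g 0.15534384608861174
```

```bash
python3 -m creep '[{"grip":8,"linear":[0,0,0],"rot":[0,0,-0.084]},{"grip":8,"linear":[0,0,0],"rot":[0,0,-0.084]},{"grip":8,"linear":[0,0,0],"rot":[0,0,-0.084]},{"grip":8,"linear":[0,0,0],"rot":[0,0,-0.084]},{"grip":8,"linear":[0,0,0],"rot":[0,0,-0.084]},{"grip":8,"linear":[0,0,0],"rot":[0,0,-0.084]},{"grip":8,"linear":[0,0,0],"rot":[0,0,-0.084]},{"grip":8,"linear":[0,0,0],"rot":[0,0,-0.084]},{"grip":8,"linear":[0,0,0],"rot":[0,0,-0.084]},{"grip":8,"linear":[0,0,0],"rot":[0,0,-0.084]},{"grip":8,"linear":[0,0,0],"rot":[0,0,-0.084]},{"grip":8,"linear":[0,0,0],"rot":[0,0,-0.084]}]'
python3 -m creep '[{"grip":8,"linear":[0,0,0],"rot":[0,0,0]},{"grip":8,"linear":[0,0,0],"rot":[0,0,0]},{"grip":8,"linear":[0,0,0],"rot":[0,0,0]},{"grip":8,"linear":[0,0,0],"rot":[0,0,0]}]'
python3 - <<'E'
from h import *
to(518.3,-195.5,77,yaw=8.8); shot(["side","wrist"],5)
E
```

```text
time_s: 9.07
eef_pos: [518.9, -196.0, 78.2]
ee_rot: [0.0, 0.997, 0.078, 0.001]
force: [1.9, 2.1, 5.8]
grip_width: 0.157
time_s: 9.4
eef_pos: [518.9, -196.0, 78.3]
ee_rot: [0.001, 0.997, 0.076, 0.001]
force: [2.1, 1.4, 6.1]
grip_width: 0.159
t 9.4 pos [ 518.9 -196.    78.3] yaw 8.77 tilt 0.13
tool move [-0.5 -0.6  1.3] rotz -0.0 j [-0.57  0.54  1.59  0.    1.01  0.84] F [2.1 1.4 6.1] g 0.1588861691778823
```

View pics/wrist5.png

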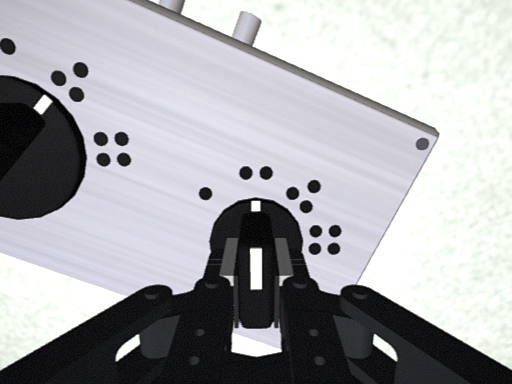

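The small dial's line at (256,205) points at the two-dot cluster (256,173). The large dial's mark at (42,104) points at three dots. Releasing and lifting clear.

```bash
python3 -m creep '[{"grip":45,"linear":[0,0,0],"rot":[0,0,0]},{"grip":45,"linear":[0,0,0],"rot":[0,0,0]},{"grip":45,"linear":[0,0,0],"rot":[0,0,0]},{"grip":45,"linear":[0,0,0],"rot":[0,0,0]},{"grip":45,"linear":[0,0,0],"rot":[0,0,0]},{"grip":45,"linear":[0,0,0],"rot":[0,0,0]},{"grip":45,"linear":[0,0,-20],"rot":[0,0,0]},{"grip":45,"linear":[0,0,-20],"rot":[0,0,0]},{"grip":45,"linear":[0,0,-30],"rot":[0,0,0]},{"grip":45,"linear":[0,0,-30],"rot":[0,0,0]},{"grip":45,"linear":[0,0,-30],"rot":[0,0,0]},{"grip":45,"linear":[0,0,0],"rot":[0,0,0]}]'
python3 -m creep '[{"grip":45,"linear":[-25,0,0],"rot":[0,0,0]},{"grip":45,"linear":[-25,0,0],"rot":[0,0,0]},{"grip":45,"linear":[0,0,0],"rot":[0,0,0]},{"grip":45,"linear":[0,0,0],"rot":[0,0,0]},{"grip":45,"linear":[0,0,0],"rot":[0,0,0]}]'
python3 - <<'E'
from h import *
import cv2
to(518.3,-195.5); shot(["wrist"],6)
a=np.load("wrist6.npz")["im"][:250,:,::-1]; cv2.imwrite("pics/w6z.png",cv2.convertScaleAbs(cv2.resize(a,None,fx=1.56,fy=1.56,interpolation=cv2.INTER_CUBIC),alpha=1.6))
E
```

```text
time_s: 10.5
eef_pos: [520.0, -196.9, 213.2]
ee_rot: [0.003, 0.997, 0.076, 0.004]
force: [0.8, -0.6, 0.8]
grip_width: 0.526
time_s: 10.92
eef_pos: [469.2, -203.5, 207.2]
ee_rot: [0.0, 0.997, 0.076, 0.0]
force: [-0.3, 0.7, -0.1]
grip_width: 0.524
t 10.9167 pos [ 469.2 -203.5  207.2] yaw 8.74 tilt 0.02
tool move [49.8 -0.5  0. ] rotz None j [-0.64  0.3   1.58  0.    1.26  0.78] F [-0.3  0.7 -0.1] g 0.5243947057905253
```

View pics/w6z.png

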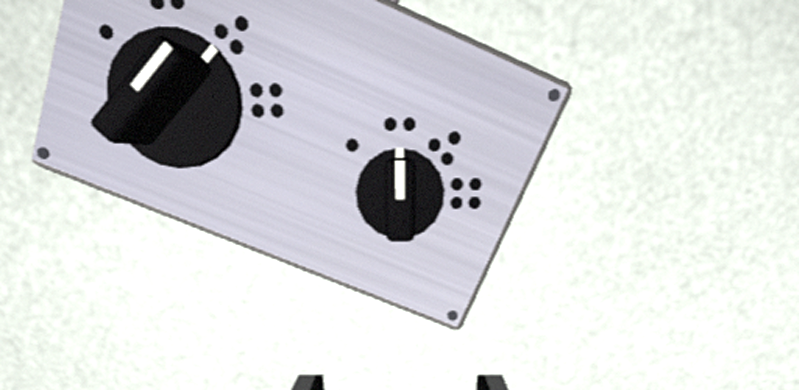

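The final view confirms both. The large mark at (210,54) lines up with three dots (233,34), and the small mark at (400,153) with two dots (400,124). The gripper is clear.

```bash
python3 -c "
from rig import ctrl
print(ctrl.finish_job())"
```

```text
the job is handed in; nothing more can be done
None
```

The code three-two is dialled in. I turned the large dial about 50° clockwise to three dots, then the small dial about 58° counter-clockwise to two dots. After each turn I opened the gripper and lifted clear. The job was handed in at about 11 s of the 48 s allowed.

**Pointers:** in the last wrist picture the small dial's line runs straight to its two-dot cluster. The large dial's mark lies within about 4° of its three-dot cluster, well inside the 11° tolerance.

**Clearance:** at the end the tool was at about 207 mm height, with about 0 N on the wrist.

**Narrow box:** the gripper never came near its dial, but I did not check that dial in a final picture.

**Disagreements:** position estimates from the different cameras differed by up to about 2 mm, and one early reading of the large bar's angle was off by about 3°. I went with the wrist view, and none of the checks I made failed.

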